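# Stir the rollers into the finishing charge

## Task

The three brass rollers were tipped into the finishing bowl in one heap and would dent each other in the machine. Take the stirring rod from its holder, stir right round the bowl with its tip down near the floor for at least two full turns, and go on until the rollers are spread among the ceramic chips with about a centimetre clear between any two of them. Move the charge with the rod only, spill nothing, leave the parts lying on the bench alone, and stand the rod back in its holder.

Things in the scene. Friction and masses are not known exactly. Their poses are not given: they have to be found in the camera images.
- rod: Stirring rod, 140 mm long, 0.13 kg, standing upright in its holder at the start. Origin: centre of the flat tip at the lower end; z runs along the rod to the grip. Round steel shaft 16 mm diameter (tip chamfered to 10 mm) up to 68 mm from the tip, then a round black ribbed plastic grip 23 mm diameter from 70 to 140 mm; a good place to hold it is 105 mm from the tip, gripped firmly since the drag of the charge can tilt it in the fingers.
- holder: Rod holder, fixed to the bench: grey round foot 80 mm diameter, 10 mm thick, with an upright aluminium tube, open upwards. Origin: centre of the foot's underside, on the tube's axis, z up. The bore is about 22 mm diameter with its bottom 12 mm above the bench; from 44 mm up it flares like a funnel to about 46 mm diameter at the mouth, 60 mm above the bench. The standing rod's tip rests on the bottom of the bore, so the rod's top is 152 mm above the bench.
- bowl: Round open stainless bowl of a vibratory finisher, clamped in a grey three-claw cradle that is fixed to the bench. Origin: on the bowl's axis at bench level; z up, x and y level (turned about z in any direction). Inner floor flat, 22 mm above the bench; inner radius 80 mm at the floor, 82 mm at the rim; rim 80 mm above the bench, outer radius of the rim 87 mm, claws out to 96 mm.
- bowl_floor (a point): Centre of the bowl's inner floor.
- roller1_mid (a point): Middle of one of the three brass cam-follower rollers: flat round discs 22 mm diameter, 14 mm high, with a shallow groove round the rim and a small dark bore, 36 g, loose, standing flat on the bowl's floor, all three side by side at one side of the bowl at the start.
- roller2_mid (a point): Middle of another such roller.
- roller3_mid (a point): Middle of another such roller.
- chip1_mid (a point): Middle of one of the eight off-white barrel-shaped ceramic finishing chips: 24 mm diameter, 20 mm high, about 24 g, loose on the bowl's floor in one layer. The floor is about a quarter covered, with open gaps.
- chip2_mid (a point): Middle of another such chip.
- chip3_mid (a point): Middle of another such chip.
- chip4_mid (a point): Middle of another such chip.
- chip5_mid (a point): Middle of another such chip.
- chip6_mid (a point): Middle of another such chip.
- chip7_mid (a point): Middle of another such chip.
- chip8_mid (a point): Middle of another such chip.
- door_catch: Zinc-plated door catch, hooked bracket 28 x 60 x 38 mm, loose on the bench; to be left alone. Origin: centre of its underside.
- cam_follower: Assembled cam follower, brass roller 26 mm diameter with a steel stud upwards, 43 mm high, loose on the bench outside the bowl; to be left alone. Origin: centre of its underside.

How it is judged:
By the outcome, as a careful person would: the job done as asked, in the order asked, and still so for the second after the job is handed in, with the robot touching nothing.
It also fails if it takes over 72 s, if anything falls off the work surface, if the arm or the gripper's body presses on something with over 40 N, if the wrist force passes 120 N, or if a joint passes its speed limit or range.

## Robot

A 7-joint arm with a two-finger parallel gripper is mounted at the origin on the work surface. World frame = base frame: x ahead of the robot, y to its left, z up, the work surface at z = 0. Lengths are in m, angles in rad, forces in N, time in s.
With the tool pointing down it reaches from about 0.4 to 0.85 m from the base axis. Payload 4.5 kg.
Tool frame: the origin (TCP) lies between the finger pads; the fingertips stand 11 mm ahead of it and the grasp point (between the pads) lies 8 mm behind it (r.tip_reach is the distance from the TCP to the fingertips, in m); x points along the fingers, y is the direction in which the jaws open and shut, and the axes are right-handed (so a half turn about x gives the same grasp; the last joint's range is limited). The gripper opens to 88 mm and grips with 3 to 60 N. Pads are 18 mm wide; open, the fingers measure 123 mm over their backs; the gripper's body (75 mm by 187 mm) begins 45 mm behind the grasp point.
Start: joints at [-1.231, 0.689, -0.195, 1.565, 0.157, 0.902, -0.215], TCP at [0.188, 0.596, 0.25] pointing down, gripper open.
Joint ranges: [-3.01, 3.01], [-0.46, 2.08], [-1.47, 1.51], [0.13, 2.56], [-1, 4.14], [0.04, 2.09], [-2.66, 2.66]. Speed limits (rad/s): [2.57, 2.57, 3.14, 3.14, 3.14, 3.14, 3.14].

## Interface

Orientations are given as a unit quaternion [x, y, z, w].
In Python, from plant import r gives the robot as it stands.
- The arm moves only by the tool drive_tool, never from a script. Its argument "deltas" is a list of rows, each a list of 3 entries, a list of its own where there are three numbers: the turn, a rotation vector about the tool's x, y, z in degrees, then the shift along the tool's x, y, z in cm, then the finger opening in cm, from 0 to 8.81. A call has 1 to 12 rows; each row shifts and turns the commanded pose from where the row before left it, along the tool's axes as they then stand; what a row does not reach is not made up. A row lasts 1/12 s, in which the tool goes at most 41.7 mm and 7.16 degrees, less where a joint would pass 70% of its speed; a pose out of reach is approached as far as the arm can. A call is refused whole if a number of a shift passes 4.17 or a number of a turn 7.16, either way. A call with a gripper value outside its range is refused whole. The fingers move at their own pace and stop on an object; "force" is the grip in N (left out, the last holds). Time passes only in rows, so rows that do not move let the fingers close. It gives the time, the measured TCP pose, the force and the opening at its end, in the units of the state.
- r.get_state(): the state, without advancing time (a new reading comes with each control period).
- r.snapshot(name): name is "scene" or "side" or "wrist"; returns a dict with "color" (384x512x3 uint8, red, green, blue), "fov_y" (degrees; the focal length in pixels is half the picture's height over the tangent of half this angle, whatever the lens; pixels are square), "cx", "cy" (the principal point, pixels), "k1" (the pictures are not rectified: a ray, as slopes to the right and down, at radius r is drawn at 1 + k1 r^2 times it, then the intrinsics apply), "extrinsics" (4x4, takes a point from world to camera coordinates); the wrist camera has in their place "tool_from_camera" (4x4, takes a point from camera to tool coordinates, whose origin is the TCP and whose axes are the tool frame's). Camera axes: x right, y up, looking along -z (the intrinsics and any distortion apply to the point x, -y, -z); pixel columns grow to the right and rows downward; lengths in m; the calibration is good to about 2 mm. A picture is of the moment at which its call begins: read the wrist's pose just before it. There is no depth.
- r.finish_job(): hands the job in, once; it reports no verdict.
The state is a dict: "clock": time; "q": joint angles; "qd": joint speeds; "joint_torque": joint torques, N m; "tool_pos": TCP position; "eef_rot": TCP orientation; "contact_force": force on the tool from outside, world axes, zero at the start; "moment": the same for the moment, N m; "opening": opening from 0.0 (shut) to 1.0 (fully open).
Only numpy, scipy, OpenCV 4.12 (cv2) and the standard library are available. Lean on these libraries where they do the work, as an engineer would, in place of code of your own. Each camera call takes 0.05 s, during which the arm holds its last target. There are 200 camera calls.

## Working session

There is one attempt and no reset: what is moved stays moved. The work goes in short steps, Python scripts to look and compute and a tool call to move; the robot and the scene stay as the last step left them, time stands still between calls to the robot, and variables do not carry over. Pictures are saved under pics/ and viewed, about 8 in all and at most 12, crops included, and the job is handed in when it is done.

Besides the shell and the picture viewer there is one more tool, called after "Request:" as name([rows], argument=value, ...), one row to a line, values as JSON. drive_tool: Moves the arm, as the interface text tells. Its arguments: {"type":"object","properties":{"deltas":{"type":"array","items":{"type":"array"}},"force":{"type":"number"}},"required":["deltas"]}

```bash
ls; mkdir -p pics; cat > h.py <<'E'
import numpy as np, cv2
from plant import r
from scipy.spatial.transform import Rotation as R
def snap(n):
    st=r.get_state(); s=r.snapshot(n)
    if 'extrinsics' in s: T=np.linalg.inv(np.array(s['extrinsics']))
    else:
        W=np.eye(4); W[:3,:3]=R.from_quat(st['eef_rot']).as_matrix(); W[:3,3]=st['tool_pos']
        T=W@np.array(s['tool_from_camera'])
    s['T']=T; return s
def ray(s,u,v):
    f=192/np.tan(np.radians(s['fov_y'])/2)
    K=np.array([[f,0,s['cx']],[0,f,s['cy']],[0,0,1]])
    p=cv2.undistortPoints(np.array([[[u,v]]],float),K,np.array([s['k1'],0,0,0],float))[0,0]
    d=s['T'][:3,:3]@np.array([p[0],-p[1],-1]); return s['T'][:3,3],d/np.linalg.norm(d)
def plane(s,u,v,z):
    o,d=ray(s,u,v); return o+d*(z-o[2])/d[2]
def tri(a,b):
    (o,d),(p,e)=a,b
    A=np.stack([d,-e],1); t=np.linalg.lstsq(A,p-o,rcond=None)[0]
    x,y=o+t[0]*d,p+t[1]*e; return (x+y)/2,np.linalg.norm(x-y)
def proj(s,P):
    f=192/np.tan(np.radians(s['fov_y'])/2)
    c=np.linalg.inv(s['T'])@np.append(P,1); a=np.array([c[0],-c[1]])/-c[2]
    return a*(1+s['k1']*(a@a))*f+[s['cx'],s['cy']]
def save(s,n): cv2.imwrite(f'pics/{n}.png',s['color'][...,::-1])
E
python3 - <<'E'
from h import *
import pickle
S={n:snap(n) for n in('scene','side','wrist')}
pickle.dump(S,open('s0.pkl','wb'))
st=r.get_state(); print({k:np.round(v,3) for k,v in st.items()})
for n in S: print(n,S[n]['fov_y'],S[n]['k1'],S[n]['T'][:3,3].round(3))
cv2.imwrite('pics/a.png',np.hstack([S['scene']['color'],S['side']['color']])[...,::-1][:, :])
im=cv2.imread('pics/a.png'); cv2.imwrite('pics/a.png',np.vstack([cv2.resize(im,(800,300)),]))
save(S['scene'],'sc');save(S['side'],'si');save(S['wrist'],'wr')
E
```

```text
pics
{'clock': np.float64(0.15), 'q': array([-1.231,  0.69 , -0.195,  1.566,  0.157,  0.902, -0.215]), 'qd': array([-0.   , -0.003, -0.001, -0.005, -0.001,  0.002,  0.001]), 'joint_torque': array([-2.0000e-03, -5.2786e+01, -1.2690e+00, -1.5359e+01, -5.3000e-02,
        4.0000e-03,  0.0000e+00]), 'tool_pos': array([0.188, 0.596, 0.249]), 'eef_rot': array([ 0.107,  0.699, -0.108,  0.699]), 'contact_force': array([ 0.015,  0.39 , -0.199]), 'moment': array([-0.003,  0.004, -0.077]), 'opening': np.float64(0.999)}
scene 55.60515020199451 -0.10296919977888482 [1.047 0.398 0.406]
side 55.554417661917974 0.029659442773094676 [ 0.296 -0.363  0.571]
wrist 60.76937589592172 0.018920358057265683 [0.111 0.62  0.385]
```

View pics/sc.png

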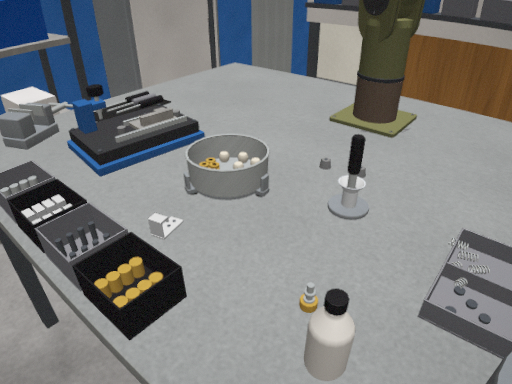

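View pics/si.png

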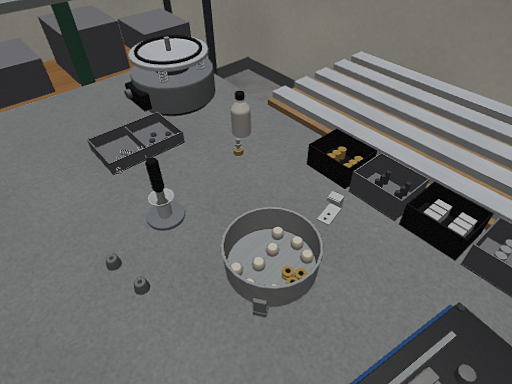

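Scene view: rod grip at about (356,155) standing in the holder (foot at 348,206), bowl at (228,165) with the brass rollers at about (208,164). Side view: rod grip (153,175), holder foot (165,214), bowl centre (272,250), brass heap (293,273), and all the chips on the floor.

```bash
python3 - <<'E'
from h import *
import pickle
S=pickle.load(open('s0.pkl','rb'));A,B=S['scene'],S['side']
def grip(s,x0,x1,y0,y1):
    g=s['color'].max(2)[y0:y1,x0:x1]<45
    n,l,st,c=cv2.connectedComponentsWithStats(g.astype(np.uint8)); i=1+st[1:,4].argmax()
    p=np.argwhere(l==i)[:,::-1]+[x0,y0]; 
    vx,vy,cx,cy=cv2.fitLine(p.astype(np.float32),cv2.DIST_L2,0,.01,.01).ravel()
    t=(p-[cx,cy])@[vx,vy]; sg=1 if vy>0 else -1; t=t*sg
    d=np.array([vx,vy])*sg
    print(len(p),p.min(0),p.max(0))
    return [np.array([cx,cy])+d*q for q in (t.min(),0,t.max())]
a=grip(A,340,375,125,185);b=grip(B,140,170,150,200)
for p,q in zip(a,b):
    X,e=tri(ray(A,*p),ray(B,*q)); print('grip',p.round(1),q.round(1),X.round(4),e.round(4))
# rollers and chips
for n,s in S.items():
    if n=='wrist': continue
    hsv=cv2.cvtColor(s['color'],cv2.COLOR_RGB2HSV)
    x0,x1,y0,y1=(180,275,130,200) if n=='scene' else (215,330,205,305)
    h=hsv[y0:y1,x0:x1]
    for nm,m in (('brass',(h[...,1]>120)&(h[...,2]>90)&(h[...,0]>8)&(h[...,0]<35)),('chip',(h[...,1]<70)&(h[...,2]>175))):
        k,l,st,c=cv2.connectedComponentsWithStats(m.astype(np.uint8))
        for i in range(1,k):
            if st[i,4]>12: u=c[i]+[x0,y0]; print(n,nm,u.round(1),st[i].tolist(),plane(s,*u,.032).round(3))
# crops for view
c1=cv2.resize(A['color'][120:215,170:290],None,fx=4,fy=4,interpolation=2)
c2=cv2.resize(B['color'][200:320,210:335],None,fx=3.2,fy=3.2,interpolation=2)
H=np.zeros((400,800+90,3),np.uint8);H[:380,:480]=c1;H[:384,485:885]=c2
cv2.imwrite('pics/c.png',cv2.resize(H[...,::-1],(800,360)))
E
```

```text
439 [348 135] [364 173]
398 [146 157] [163 192]
grip [358.7 135. ] [149.7 157.2] [0.4892 0.1662 0.1557] 0.0043
grip [355.7 154.6] [154.5 174.4] [0.4881 0.1648 0.1164] 0.0022
grip [352.9 173.4] [159.4 191.9] [0.4858 0.1622 0.0751] 0.0017
scene brass [210.  163.2] [19, 28, 20, 11, 126] [ 0.568 -0.132  0.032]
scene chip [232.2 157.5] [5, 3, 84, 38, 511] [ 0.517 -0.113  0.032]
scene chip [223.5 153.5] [40, 21, 8, 6, 44] [ 0.515 -0.142  0.032]
scene chip [242.5 154.4] [59, 22, 8, 6, 42] [ 0.491 -0.105  0.032]
side brass [291.9 273.8] [67, 61, 25, 18, 217] [ 0.572 -0.127  0.032]
side chip [324.6 216.2] [103, 0, 12, 19, 65] [ 0.715 -0.074  0.032]
side chip [277.4 229.7] [59, 22, 8, 6, 41] [ 0.621 -0.038  0.032]
side chip [296.8 239.4] [78, 32, 9, 6, 45] [ 0.632 -0.079  0.032]
side chip [272.1 246.1] [53, 38, 9, 7, 49] [ 0.586 -0.06   0.032]
side chip [306.8 253. ] [88, 45, 9, 7, 51] [ 0.623 -0.113  0.032]
side chip [258.1 260.5] [39, 52, 9, 8, 55] [ 0.546 -0.068  0.032]
side chip [235.8 266. ] [17, 58, 9, 7, 49] [ 0.508 -0.051  0.032]
```

View pics/c.png

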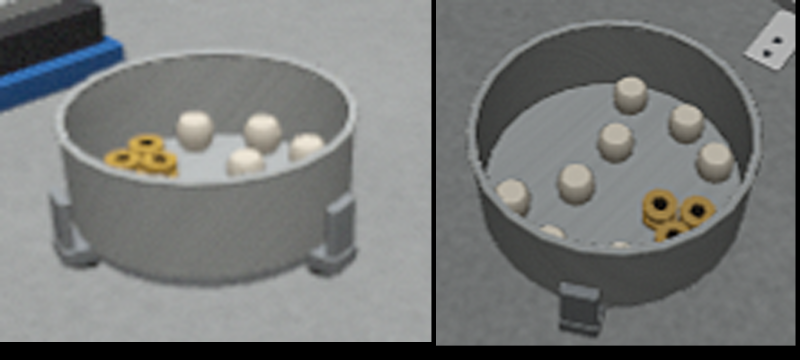

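View pics/wr.png

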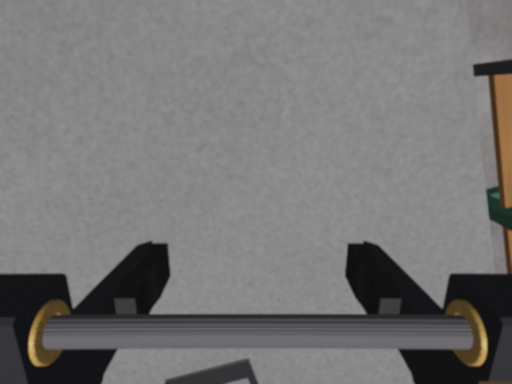

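```bash
python3 - <<'E'
from h import *
import pickle
S=pickle.load(open('s0.pkl','rb'));A,B=S['scene'],S['side']
st=r.get_state();print(R.from_quat(st['eef_rot']).as_matrix().round(3))
fA=lambda x,y:(170+x/3.596,120+y/3.6); fB=lambda x,y:(210+(x/.899-485)/3.2,200+y/2.88)
for s,f,P in ((A,fA,[(55,120),(358,112),(205,50),(205,190)]),(B,fB,[(469,125),(761,130),(612,20),(615,254)])):
    W=np.array([plane(s,*f(*p),.08)[:2] for p in P]);print(W.round(3).tolist())
    M=np.c_[2*W,np.ones(4)];x=np.linalg.lstsq(M,(W**2).sum(1),rcond=None)[0];print('c',x[:2].round(4),np.sqrt(x[2]+x[:2]@x[:2]).round(4))
for p in ((660,200),(698,207),(675,233)): print('roller B',plane(B,*fB(*p),.036).round(4))
for p in ((146,142),(122,157),(160,158)): print('roller A',plane(A,*fA(*p),.036).round(4))
for p,q in (((348,195),(162,196)),): pass
# holder foot centroid ellipse guess
print('foot',plane(A,348.5,205.5,.01).round(4),plane(B,165.5,214.5,.01).round(4))
E
```

```text
[[-0.     0.301  0.954]
 [-0.001  0.954 -0.301]
 [-1.    -0.001  0.   ]]
[[0.631, -0.134], [0.517, -0.008], [0.507, -0.135], [0.636, -0.013]]
c [ 0.5708 -0.0736] 0.0871
[[0.499, -0.026], [0.626, -0.142], [0.621, -0.018], [0.506, -0.147]]
c [ 0.564  -0.0829] 0.0859
roller B [ 0.5704 -0.1178  0.036 ]
roller B [ 0.5841 -0.1363  0.036 ]
roller B [ 0.5611 -0.14    0.036 ]
roller A [ 0.5596 -0.1384  0.036 ]
roller A [ 0.5825 -0.1356  0.036 ]
roller A [ 0.569  -0.1167  0.036 ]
foot [0.4932 0.1675 0.01  ] [0.4859 0.1607 0.01  ]
```

Request:
drive_tool([
  [[-5.83, 0, 0], [0, 0, 0], 8.8],
  [[-5.83, 0, 0], [0, 0, 0], 8.8],
  [[-5.84, 0, 0], [0, 0, 0], 8.8],
  [[0, 0, 0], [0, -3, 2], 8.8],
  [[0, 0, 0], [0, -3, 2], 8.8],
  [[0, 0, 0], [0, -3, 2], 8.8],
  [[0, 0, 0], [0, -3, 2], 8.8],
  [[0, 0, 0], [0, -3, 2], 8.8],
  [[0, 0, 0], [0, -3, 2], 8.8],
  [[0, 0, 0], [0, -3, 2], 8.8],
  [[0, 0, 0], [0, -3, 2], 8.8],
  [[0, 0, 0], [0, -3, 2], 8.8],
])

```text
clock: 1.15
tool_pos: [0.3687, 0.3243, 0.2496]
eef_rot: [-0.0, 0.707, -0.0, 0.707]
contact_force: [-0.3, 0.0, -0.5]
opening: 0.997
```

Request:
drive_tool([
  [[0, 0, 0], [0, -3, 2], 8.8],
  [[0, 0, 0], [0, -3, 2], 8.8],
  [[0, 0, 0], [0, -3, 2], 8.8],
  [[0, 0, 0], [0, -1.5, 1], 8.8],
  [[0, 0, 0], [0, 0, 0], 8.8],
  [[0, 0, 0], [0, 0, 0], 8.8],
])

```text
clock: 1.65
tool_pos: [0.4384, 0.2201, 0.2496]
eef_rot: [0.001, 0.707, -0.001, 0.707]
contact_force: [0.3, 0.9, 0.2]
opening: 0.999
```

```bash
python3 - <<'E'
from h import *
import pickle
s=snap('wrist');pickle.dump(s,open('w1.pkl','wb'));save(s,'w1')
st=r.get_state();print(st['clock'],st['tool_pos'].round(4) if hasattr(st['tool_pos'],'round') else st['tool_pos'],R.from_quat(st['eef_rot']).as_matrix().round(3),np.round(st['q'],2))
for z in (.152,.06,.01): print(proj(s,(.488,.164,z)).round(1))
E
```

```text
1.7 [0.4376 0.2215 0.2496] [[-0.001  0.     1.   ]
 [ 0.001  1.    -0.   ]
 [-1.     0.001 -0.001]] [-0.34  0.53 -0.34  1.96  0.27  0.7   0.73]
[187.1 262.6]
[204.7 219.7]
[211.1 204.3]
```

View pics/w1.png

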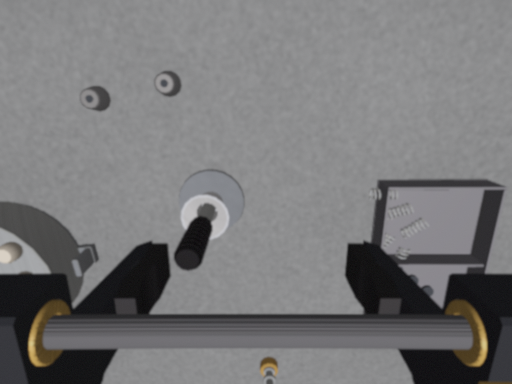

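Wrist view: rod top at about (189,257), funnel mouth (205,216), foot (212,202), bowl at the lower left. The rod is a few pixels from the predicted position.

Request:
drive_tool([
  [[0, 0, 0], [0, -2, 1.5], 8.8],
  [[0, 0, 0], [0, -2, 1.5], 8.8],
  [[0, 0, 0], [0, -1.8, 1.5], 8.8],
  [[0, 0, 0], [0, 0, 0], 8.8],
  [[0, 0, 0], [0, 0, 0], 8.8],
  [[0, 0, 0], [0, 0, 0], 8.8],
])

```text
clock: 2.2
tool_pos: [0.4819, 0.1651, 0.2497]
eef_rot: [-0.0, 0.707, 0.001, 0.707]
contact_force: [-0.3, -0.2, 0.7]
opening: 1.003
```

```bash
python3 - <<'E'
from h import *
import pickle
a=pickle.load(open('w1.pkl','rb'))
s=snap('wrist');pickle.dump(s,open('w2.pkl','wb'));save(s,'w2')
print(r.get_state()['tool_pos'])
print(plane(a,189,257,.152),plane(a,205,216,.06),plane(a,212,203,.01))
def grip(s,P):
    u,v=proj(s,P).astype(int);x0,y0=u-35,v-60
    im=s['color'][y0:v+40,x0:u+35]
    k,l,t,c=cv2.connectedComponentsWithStats((im.max(2)<50).astype(np.uint8))
    for i in range(1,k):
        if t[i,4]>60: print('dark',(t[i,:4]+[x0,y0,0,0]).tolist(),t[i,4])
    k,l,t,c=cv2.connectedComponentsWithStats((im.min(2)>165).astype(np.uint8))
    for i in range(1,k):
        if t[i,4]>60: print('bright',(t[i,:4]+[x0,y0,0,0]).tolist(),t[i,4])
grip(a,(.488,.164,.15));grip(s,(.488,.164,.15))
u,v=proj(s,(.488,.164,.06)).astype(int)
cv2.imwrite('pics/w2c.png',cv2.resize(s['color'][v-70:v+110,u-100:u+100][...,::-1],None,fx=3,fy=3));print(u-100,v-70)
E
```

```text
[0.48181073 0.16515508 0.24976536]
[0.48302591 0.1658457  0.152     ] [0.48381683 0.16449022 0.06      ] [0.48633994 0.16522278 0.01      ]
dark [175, 216, 36, 53] 1189
dark [152, 244, 18, 57] 803
bright [181, 201, 41, 39] 639
dark [242, 173, 28, 46] 693
bright [231, 153, 50, 43] 1079
155 109
```

View pics/w2c.png

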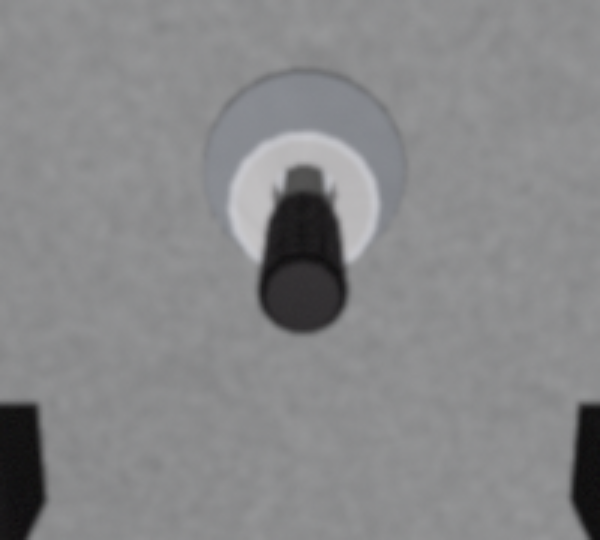

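Crop shows the rod top at (256,208), the mouth centre at (256,177) and the foot centre at (257,165). The rod is standing upright.

```bash
python3 - <<'E'
from h import *
import pickle
a,b=pickle.load(open('w1.pkl','rb')),pickle.load(open('w2.pkl','rb'))
for n,p,q,z in (('top',(189,257),(256,207.7),.152),('mouth',(205,217),(256.2,177.3),.06),('foot',(212,203),(256.7,165.3),.01)):
    print(n,tri(ray(a,*p),ray(b,*q)),plane(b,*q,z).round(4))
print(r.get_state()['tool_pos'])
E
```

```text
top (array([0.48787563, 0.16412581, 0.14369223]), np.float64(0.0008763330295083004)) [0.4853 0.1644 0.152 ]
mouth (array([0.48531145, 0.16434048, 0.05924178]), np.float64(0.00014245491690036637)) [0.4852 0.1644 0.06  ]
foot (array([0.48286066, 0.1656112 , 0.01742841]), np.float64(0.0023165136660370437)) [0.4836 0.1649 0.01  ]
[0.48181073 0.16515508 0.24976536]
```

Request:
drive_tool([
  [[0, 0, 0], [2, -0.08, 0.34], 8.8],
  [[0, 0, 0], [3.5, 0, 0], 7],
  [[0, 0, 0], [3.5, 0, 0], 6],
  [[0, 0, 0], [3, 0, 0], 5],
  [[0, 0, 0], [2.1, 0, 0], 4],
  [[0, 0, 0], [0, 0, 0], 4],
  [[0, 0, 0], [0, 0, 0], 1.5],
  [[0, 0, 0], [0, 0, 0], 1.5],
  [[0, 0, 0], [0, 0, 0], 1.5],
  [[0, 0, 0], [0, 0, 0], 1.5],
  [[0, 0, 0], [0, 0, 0], 1.5],
  [[0, 0, 0], [0, 0, 0], 1.5],
], force=55)

```text
clock: 3.25
tool_pos: [0.4871, 0.1625, 0.1098]
eef_rot: [0.001, 0.706, 0.0, 0.708]
contact_force: [0.1, 0.2, 6.6]
opening: 0.245
```

Request:
drive_tool([
  [[0, 0, 0], [0, 0, 0], 1.5],
  [[0, 0, 0], [0, 0, 0], 1.5],
], force=55)

```text
clock: 3.42
tool_pos: [0.4872, 0.1624, 0.1098]
eef_rot: [0.001, 0.706, 0.0, 0.708]
contact_force: [-0.9, 0.8, 7.0]
opening: 0.248
```

Request:
drive_tool([
  [[0, 0, 0], [-1, 0, 0], 1.5],
  [[0, 0, 0], [-2, 0, 0], 1.5],
  [[0, 0, 0], [-2, 0, 0], 1.5],
  [[0, 0, 0], [-3, 0, 0], 1.5],
  [[0, 0, 0], [-3, 0, 0], 1.5],
  [[0, 0, 0], [0, -1, 0.4], 1.5],
  [[0, 0, 0], [0, -3, 1], 1.5],
  [[0, 0, 0], [0, -3, 1], 1.5],
  [[0, 0, 0], [0, -3, 1], 1.5],
  [[0, 0, 0], [0, -3, 1], 1.5],
  [[0, 0, 0], [0, -1, 0.3], 1.5],
  [[0, 0, 0], [0, 0, 0], 1.5],
])

```text
clock: 4.42
tool_pos: [0.5334, 0.0173, 0.2181]
eef_rot: [0.002, 0.707, -0.004, 0.707]
contact_force: [-0.3, 0.4, -1.3]
opening: 0.244
```

```bash
python3 - <<'E'
from h import *
import pickle
st=r.get_state();print(st['clock'],st['tool_pos'],R.from_quat(st['eef_rot']).as_matrix().round(3).tolist(),st['contact_force'])
S={n:snap(n) for n in('scene','side','wrist')};pickle.dump(S,open('s1.pkl','wb'))
P=st['tool_pos']
us,vs=proj(S['scene'],P).astype(int);ui,vi=proj(S['side'],P).astype(int)
a=cv2.resize(S['scene']['color'][vs-60:vs+80,us-60:us+60],(300,350));b=cv2.resize(S['side']['color'][vi-60:vi+80,ui-60:ui+60],(300,350))
print((us-60,vs-60),(ui-60,vi-60))
H=np.zeros((600,800,3),np.uint8);H[:350,:300]=a;H[:350,300:600]=b
H=np.hstack([a,b]);w=cv2.resize(S['wrist']['color'],(320,240))
Z=np.zeros((240,600,3),np.uint8);Z[:,:320]=w
cv2.imwrite('pics/l.png',np.vstack([H,Z])[...,::-1])
E
```

```text
4.4167 [0.53343624 0.01728383 0.21812096] [[-0.001, 0.008, 1.0], [-0.003, 1.0, -0.008], [-1.0, -0.003, -0.001]] [-0.32939891  0.36692844 -1.29732998]
(np.int64(215), np.int64(27)) (np.int64(155), np.int64(99))
```

View pics/l.png

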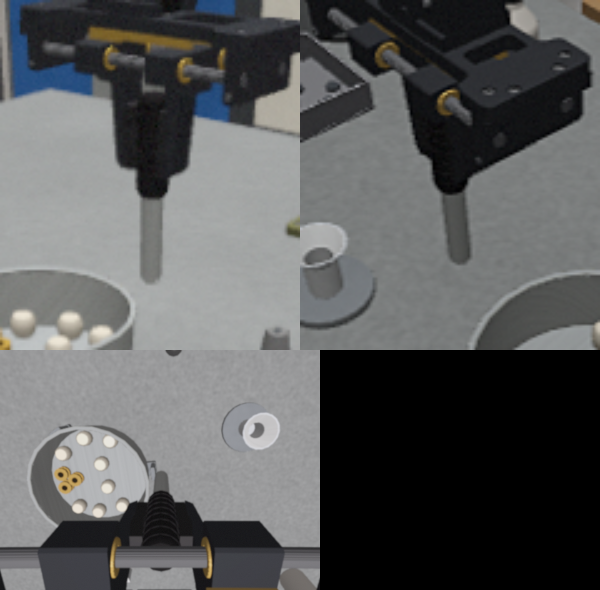

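Rod held straight, tip free. The wrist view shows the whole bowl: rollers heaped at its left, eight chips around.

```bash
cat >> h.py <<'E'
def blobs(s,box=None,show=True):
    hsv=cv2.cvtColor(s['color'],cv2.COLOR_RGB2HSV); hsv=hsv.astype(int)
    out={}
    for nm,m,z in (('brass',(hsv[...,1]>110)&(hsv[...,2]>80)&(hsv[...,0]>8)&(hsv[...,0]<35),.034),('chip',(hsv[...,1]<70)&(hsv[...,2]>190),.033)):
        k,l,t,c=cv2.connectedComponentsWithStats(m.astype(np.uint8)); out[nm]=[]
        for i in range(1,k):
            P=plane(s,*c[i],z)
            if t[i,4]>25 and np.hypot(*(P[:2]-[.567,-.078]))<.085:
                out[nm].append((P[:2]*1000).round().astype(int).tolist()+[int(t[i,4])])
    return out
E
python3 - <<'E'
from h import *
import pickle
S=pickle.load(open('s1.pkl','rb'));w=S['wrist']
print(tri(ray(S['scene'],275.4,138.2),ray(S['side'],219,203.8)))
print(blobs(w)); save(w,'w3')
C=w['color'][100:310,20:280]
cv2.imwrite('pics/w3.png',cv2.resize(C[...,::-1],None,fx=2.8,fy=2.8))
E
```

```text
(array([0.53133263, 0.01768593, 0.12078737]), np.float64(0.0009440321699510696))
{'brass': [[566, -130, 1042]], 'chip': [[499, -100, 296], [503, -58, 286], [524, -136, 276], [541, -76, 264], [582, -68, 243], [617, -46, 215], [619, -122, 207], [628, -88, 206]]}
```

View pics/w3.png

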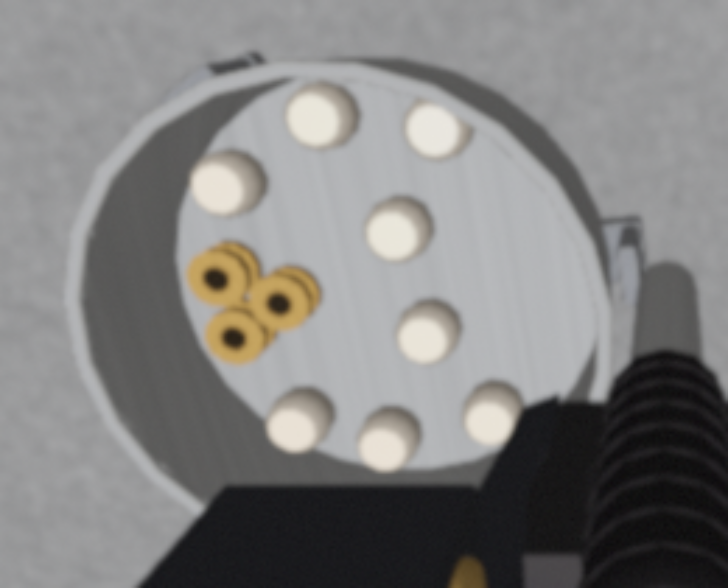

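Wrist crop: rim ellipse from (66,290) to (610,320), rollers at (216,278), (279,302) and (234,338), eight chips clear of them; rod tip outside at right.

```bash
python3 - <<'E'
from h import *
import pickle
w=pickle.load(open('s1.pkl','rb'))['wrist']
f=lambda p:(20+p[0]/2.8,100+p[1]/2.8)
for z,P in ((.08,[(66,290),(80,215),(125,145),(200,92),(260,70),(340,63),(420,84),(500,133),(560,195),(598,265),(150,460),(190,497)]),(.022,[(177,245),(185,300),(213,365),(270,430),(430,467),(310,80),(210,140)])):
    W=np.array([plane(w,*f(p),z)[:2] for p in P]);M=np.c_[2*W,np.ones(len(W))];x=np.linalg.lstsq(M,(W**2).sum(1),rcond=None)[0];c=x[:2]
    print(c.round(4),np.sqrt(x[2]+c@c).round(4),np.hypot(*(W-c).T).round(3))
for p in ((216,278),(279,302),(234,338)): print('roller',plane(w,*f(p),.036).round(4))
for p in ((318,118),(434,130),(225,188),(396,234),(424,335),(296,424),(387,447),(490,418)): print('chip',plane(w,*f(p),.042).round(3)[:2])
print('tip->',r.get_state()['tool_pos'])
E
```

```text
[ 0.5605 -0.08  ] 0.0839 [0.086 0.085 0.083 0.083 0.083 0.084 0.084 0.083 0.084 0.085 0.083 0.083]
[ 0.5641 -0.0821] 0.0797 [0.079 0.078 0.079 0.081 0.079 0.079 0.081]
roller [ 0.5569 -0.1401  0.036 ]
roller [ 0.5663 -0.1186  0.036 ]
roller [ 0.5804 -0.137   0.036 ]
chip [ 0.498 -0.094]
chip [ 0.502 -0.055]
chip [ 0.522 -0.129]
chip [ 0.539 -0.072]
chip [ 0.577 -0.065]
chip [ 0.613 -0.116]
chip [ 0.623 -0.083]
chip [ 0.611 -0.043]
tip-> [0.53263595 0.02374346 0.21859481]
```

Request:
drive_tool([
  [[0, 0, 0], [0, -2.9, 0.7], 1.5],
  [[0, 0, 0], [0, -3, 0.7], 1.5],
  [[0, 0, 0], [0, -3, 0.7], 1.5],
  [[0, 0, 0], [0, -2.5, 0.6], 1.5],
  [[0, 0, 0], [0, 0, 0], 1.5],
  [[0, 0, 0], [0, 0, 0], 1.5],
  [[0, 0, 0], [0, 0, 0], 1.5],
])

```text
clock: 5.15
tool_pos: [0.5601, -0.0891, 0.2187]
eef_rot: [-0.0, 0.707, 0.002, 0.707]
contact_force: [-0.1, -0.2, -1.7]
opening: 0.247
```

```bash
python3 - <<'E'
from h import *
a=snap('scene');st=r.get_state();b=snap('side');print(st['tool_pos'],r.get_state()['tool_pos'])
P=st['tool_pos'].copy();P[2]-=.09
for n,s in(('scene',a),('side',b)):
    u,v=proj(s,P).astype(int);print(n,(u-25,v-30))
    c=cv2.resize(s['color'][v-30:v+30,u-25:u+25],None,fx=8,fy=8)
    globals()['i'+n]=c
cv2.imwrite('pics/t.png',np.hstack([iscene,iside])[...,::-1])
E
```

```text
[ 0.56012565 -0.08883131  0.21876436] [ 0.56016974 -0.08898885  0.21881657]
scene (np.int64(199), np.int64(95))
side (np.int64(248), np.int64(197))
```

View pics/t.png

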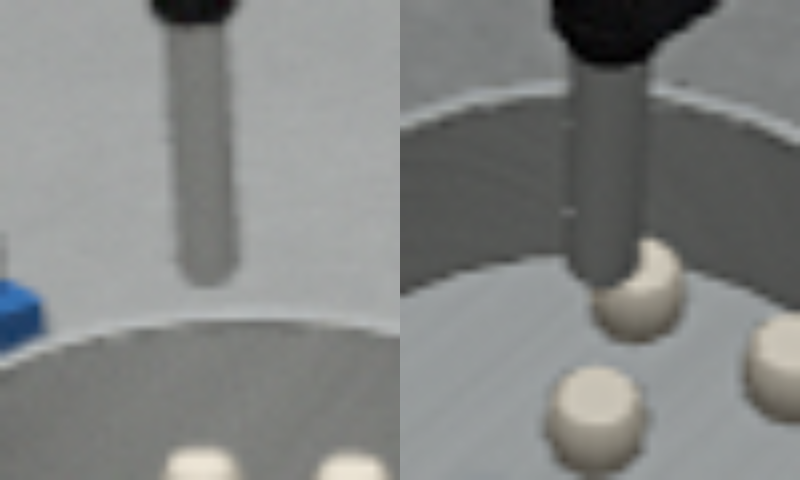

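Tip hangs straight over the bowl: scene (225,130), side (273.6,231.6).

```bash
python3 - <<'E'
from h import *
a=snap('scene');b=snap('side');print(tri(ray(a,225,129.8),ray(b,273.6,231.6)),r.get_state()['tool_pos'])
E
```

```text
(array([ 0.56022447, -0.08886023,  0.11934035]), np.float64(0.0012716620138829005)) [ 0.56022172 -0.08980304  0.21885031]
```

Request:
drive_tool([
  [[0, 0, 0], [3, 0, 0], 1.5],
  [[0, 0, 0], [3, 0, 0], 1.5],
  [[0, 0, 0], [2, 0, 0], 1.5],
  [[0, 0, 0], [1.3, 0, 0], 1.5],
  [[0, 0, 0], [0, 0, 0], 1.5],
  [[0, 0, 0], [0, 0, 0], 1.5],
  [[0, 0, 0], [0, 0.9, 0.1], 1.5],
  [[0, 0, 0], [0, 0.9, 0.1], 1.5],
  [[0, 0, 0], [0, 0.9, 0.1], 1.5],
  [[0, 0, 0], [0, 0.9, 0.1], 1.5],
  [[0, 0, 0], [0, 0.9, 0.1], 1.5],
  [[0, 0, 0], [0, 0.9, 0.1], 1.5],
])

```text
clock: 6.35
tool_pos: [0.5667, -0.0364, 0.1261]
eef_rot: [-0.0, 0.707, 0.0, 0.707]
contact_force: [0.6, 1.0, -1.8]
opening: 0.244
```

Request:
drive_tool([
  [[0, 0, 0], [0, -0.07, -0.78], 1.5],
  [[0, 0, 0], [0, -0.2, -0.76], 1.5],
  [[0, 0, 0], [0, -0.33, -0.71], 1.5],
  [[0, 0, 0], [0, -0.45, -0.64], 1.5],
  [[0, 0, 0], [0, -0.55, -0.55], 1.5],
  [[0, 0, 0], [0, -0.64, -0.45], 1.5],
  [[0, 0, 0], [0, -0.71, -0.33], 1.5],
  [[0, 0, 0], [0, -0.76, -0.2], 1.5],
  [[0, 0, 0], [0, -0.78, -0.07], 1.5],
])

```text
clock: 7.1
tool_pos: [0.5211, -0.084, 0.1257]
eef_rot: [0.0, 0.707, -0.0, 0.707]
contact_force: [-0.2, -0.7, -2.6]
opening: 0.248
```

Forces small and the tip low. Continue round the circle.

Request:
drive_tool([
  [[0, 0, 0], [0, -0.78, 0.07], 1.5],
  [[0, 0, 0], [0, -0.76, 0.2], 1.5],
  [[0, 0, 0], [0, -0.71, 0.33], 1.5],
  [[0, 0, 0], [0, -0.64, 0.45], 1.5],
  [[0, 0, 0], [0, -0.55, 0.55], 1.5],
  [[0, 0, 0], [0, -0.45, 0.64], 1.5],
  [[0, 0, 0], [0, -0.33, 0.71], 1.5],
  [[0, 0, 0], [0, -0.2, 0.76], 1.5],
  [[0, 0, 0], [0, -0.07, 0.78], 1.5],
])

```text
clock: 7.85
tool_pos: [0.5669, -0.1279, 0.1256]
eef_rot: [0.0, 0.707, -0.0, 0.707]
contact_force: [-1.5, 0.2, -1.5]
opening: 0.247
```

Request:
drive_tool([
  [[0, 0, 0], [0, 0.07, 0.78], 1.5],
  [[0, 0, 0], [0, 0.2, 0.76], 1.5],
  [[0, 0, 0], [0, 0.33, 0.71], 1.5],
  [[0, 0, 0], [0, 0.45, 0.64], 1.5],
  [[0, 0, 0], [0, 0.55, 0.55], 1.5],
  [[0, 0, 0], [0, 0.64, 0.45], 1.5],
  [[0, 0, 0], [0, 0.71, 0.33], 1.5],
  [[0, 0, 0], [0, 0.76, 0.2], 1.5],
  [[0, 0, 0], [0, 0.78, 0.07], 1.5],
])

```text
clock: 8.6
tool_pos: [0.6116, -0.0817, 0.1257]
eef_rot: [0.0, 0.707, 0.0, 0.707]
contact_force: [0.3, 0.2, -2.1]
opening: 0.251
```

Request:
drive_tool([
  [[0, 0, 0], [0, 0.78, -0.07], 1.5],
  [[0, 0, 0], [0, 0.76, -0.2], 1.5],
  [[0, 0, 0], [0, 0.71, -0.33], 1.5],
  [[0, 0, 0], [0, 0.64, -0.45], 1.5],
  [[0, 0, 0], [0, 0.55, -0.55], 1.5],
  [[0, 0, 0], [0, 0.45, -0.64], 1.5],
  [[0, 0, 0], [0, 0.33, -0.71], 1.5],
  [[0, 0, 0], [0, 0.2, -0.76], 1.5],
  [[0, 0, 0], [0, 0.07, -0.78], 1.5],
])

```text
clock: 9.35
tool_pos: [0.5654, -0.0376, 0.1258]
eef_rot: [0.0, 0.707, 0.0, 0.707]
contact_force: [0.3, -0.9, -1.6]
opening: 0.248
```

Request:
drive_tool([
  [[0, 0, 0], [0, -0.07, -0.78], 1.5],
  [[0, 0, 0], [0, -0.2, -0.76], 1.5],
  [[0, 0, 0], [0, -0.33, -0.71], 1.5],
  [[0, 0, 0], [0, -0.45, -0.64], 1.5],
  [[0, 0, 0], [0, -0.55, -0.55], 1.5],
  [[0, 0, 0], [0, -0.64, -0.45], 1.5],
  [[0, 0, 0], [0, -0.71, -0.33], 1.5],
  [[0, 0, 0], [0, -0.76, -0.2], 1.5],
  [[0, 0, 0], [0, -0.78, -0.07], 1.5],
])

```text
clock: 10.1
tool_pos: [0.5211, -0.0839, 0.1257]
eef_rot: [0.0, 0.707, -0.0, 0.707]
contact_force: [0.6, -0.5, -2.2]
opening: 0.242
```

Request:
drive_tool([
  [[0, 0, 0], [0, -0.78, 0.07], 1.5],
  [[0, 0, 0], [0, -0.76, 0.2], 1.5],
  [[0, 0, 0], [0, -0.71, 0.33], 1.5],
  [[0, 0, 0], [0, -0.64, 0.45], 1.5],
  [[0, 0, 0], [0, -0.55, 0.55], 1.5],
  [[0, 0, 0], [0, -0.45, 0.64], 1.5],
  [[0, 0, 0], [0, -0.33, 0.71], 1.5],
  [[0, 0, 0], [0, -0.2, 0.76], 1.5],
  [[0, 0, 0], [0, -0.07, 0.78], 1.5],
])

```text
clock: 10.85
tool_pos: [0.5672, -0.1279, 0.1257]
eef_rot: [0.0, 0.707, -0.0, 0.707]
contact_force: [0.5, 0.5, -1.7]
opening: 0.245
```

Request:
drive_tool([
  [[0, 0, 0], [0, 0.07, 0.78], 1.5],
  [[0, 0, 0], [0, 0.2, 0.76], 1.5],
  [[0, 0, 0], [0, 0.33, 0.71], 1.5],
  [[0, 0, 0], [0, 0.45, 0.64], 1.5],
  [[0, 0, 0], [0, 0.55, 0.55], 1.5],
  [[0, 0, 0], [0, 0.64, 0.45], 1.5],
  [[0, 0, 0], [0, 0.71, 0.33], 1.5],
  [[0, 0, 0], [0, 0.76, 0.2], 1.5],
  [[0, 0, 0], [0, 0.78, 0.07], 1.5],
])

```text
clock: 11.6
tool_pos: [0.6114, -0.0817, 0.1257]
eef_rot: [0.0, 0.707, 0.0, 0.707]
contact_force: [-0.5, 0.6, -1.4]
opening: 0.246
```

Request:
drive_tool([
  [[0, 0, 0], [0, 0.78, -0.07], 1.5],
  [[0, 0, 0], [0, 0.76, -0.2], 1.5],
  [[0, 0, 0], [0, 0.71, -0.33], 1.5],
  [[0, 0, 0], [0, 0.64, -0.45], 1.5],
  [[0, 0, 0], [0, 0.55, -0.55], 1.5],
  [[0, 0, 0], [0, 0.45, -0.64], 1.5],
  [[0, 0, 0], [0, 0.33, -0.71], 1.5],
  [[0, 0, 0], [0, 0.2, -0.76], 1.5],
  [[0, 0, 0], [0, 0.07, -0.78], 1.5],
  [[0, 0, 0], [0, -0.07, -0.78], 1.5],
  [[0, 0, 0], [0, -0.2, -0.76], 1.5],
  [[0, 0, 0], [0, 0, 0], 1.5],
])

```text
clock: 12.6
tool_pos: [0.5486, -0.0419, 0.1256]
eef_rot: [-0.0, 0.708, -0.001, 0.706]
contact_force: [-0.2, -0.7, -1.0]
opening: 0.246
```

```bash
python3 - <<'E'
from h import *
print(r.get_state()['tool_pos'],r.get_state()['clock'])
for n in('scene','side','wrist'):
    s=snap(n);print(n,blobs(s));save(s,'t2'+n)
E
```

```text
[ 0.54857693 -0.04186369  0.12558554] 12.6
scene {'brass': [[575, -141, 72]], 'chip': [[516, -142, 37], [553, -104, 241]]}
side {'brass': [[544, -23, 87], [586, -138, 84]], 'chip': [[602, -16, 33], [636, -56, 41], [575, -52, 48], [632, -104, 49], [546, -74, 53], [508, -51, 49]]}
wrist {'brass': [[543, -21, 595], [565, -145, 704], [589, -139, 676]], 'chip': [[499, -98, 578], [503, -57, 564], [524, -136, 528], [542, -81, 490], [571, -60, 345]]}
```

Two turns done. One roller has been carried off to (543,-21), but the other two are still side by side at the wall at (565,-145) and (589,-139). I'll wedge the rod between them, then push one along.

Request:
drive_tool([
  [[0, 0, 0], [0, -0.76, 0.25], 1.5],
  [[0, 0, 0], [0, -0.76, 0.25], 1.5],
  [[0, 0, 0], [0, -0.76, 0.25], 1.5],
  [[0, 0, 0], [0, -0.76, 0.25], 1.5],
  [[0, 0, 0], [0, -0.76, 0.25], 1.5],
  [[0, 0, 0], [0, -0.76, 0.25], 1.5],
  [[0, 0, 0], [0, -0.76, 0.25], 1.5],
  [[0, 0, 0], [0, -0.76, 0.25], 1.5],
  [[0, 0, 0], [0, -0.76, 0.25], 1.5],
  [[0, 0, 0], [0, -0.76, 0.25], 1.5],
])

```text
clock: 13.58
tool_pos: [0.5761, -0.1174, 0.1257]
eef_rot: [0.0, 0.707, -0.0, 0.707]
contact_force: [-0.2, -0.4, -0.8]
opening: 0.248
```

Request:
drive_tool([
  [[0, 0, 0], [0, -0.4, 0.07], 1.5],
  [[0, 0, 0], [0, -0.4, 0.07], 1.5],
  [[0, 0, 0], [0, -0.4, 0.07], 1.5],
  [[0, 0, 0], [0, -0.4, 0.07], 1.5],
  [[0, 0, 0], [0, -0.4, 0.07], 1.5],
  [[0, 0, 0], [0, -0.3, 0.05], 1.5],
  [[0, 0, 0], [0, 0, 0], 1.5],
])

```text
clock: 14.17
tool_pos: [0.5792, -0.1355, 0.1258]
eef_rot: [0.001, 0.708, 0.003, 0.706]
contact_force: [-2.3, 6.6, 2.3]
opening: 0.245
```

```bash
python3 - <<'E'
from h import *
st=r.get_state();print(st['tool_pos'],st['contact_force'])
for n in('side','wrist'):
    s=snap(n);print(n,blobs(s))
E
```

```text
[ 0.57919426 -0.13547161  0.12578372] [-2.34788881  6.58164879  2.28482209]
side {'brass': [[545, -24, 103], [594, -138, 40]], 'chip': [[603, -16, 41], [586, -64, 48], [546, -75, 59], [508, -51, 53]]}
wrist {'brass': [[544, -23, 781], [565, -149, 626], [590, -148, 293]], 'chip': [[498, -94, 628], [502, -53, 621], [523, -132, 572], [541, -77, 530], [582, -66, 455], [600, -17, 418], [630, -58, 231]]}
```

Request:
drive_tool([
  [[0, 0, 0], [0, 0.3, 0], 1.5],
  [[0, 0, 0], [0, 0.1, 0.4], 1.5],
  [[0, 0, 0], [0, 0.15, 0.4], 1.5],
  [[0, 0, 0], [0, 0.2, 0.4], 1.5],
  [[0, 0, 0], [0, 0.2, 0.4], 1.5],
  [[0, 0, 0], [0, 0.25, 0.3], 1.5],
  [[0, 0, 0], [0, 0, 0], 1.5],
  [[0, 0, 0], [0, 0.8, -0.5], 1.5],
  [[0, 0, 0], [0, 0.4, -0.3], 1.5],
  [[0, 0, 0], [0, 0, 0], 1.5],
])

```text
clock: 15.1
tool_pos: [0.5909, -0.1151, 0.1258]
eef_rot: [-0.001, 0.707, 0.0, 0.707]
contact_force: [-0.5, 1.5, -2.1]
opening: 0.244
```

```bash
python3 - <<'E'
from h import *
st=r.get_state();print(st['tool_pos'],st['contact_force'])
for n in('side','wrist'):
    s=snap(n);print(n,blobs(s))
save(s,'w5')
E
```

```text
[ 0.59085635 -0.11506629  0.12583303] [-0.4572109   1.48910764 -2.09595532]
side {'brass': [[545, -24, 102], [600, -136, 79]], 'chip': [[603, -16, 40], [586, -64, 48], [632, -104, 51], [546, -74, 57], [508, -51, 53]]}
wrist {'brass': [[544, -23, 777], [565, -149, 638], [599, -137, 622]], 'chip': [[498, -95, 686], [501, -54, 673], [523, -133, 615], [540, -78, 578], [582, -66, 490], [599, -18, 457], [633, -59, 401]]}
```

Request:
drive_tool([
  [[0, 0, 0], [-1.5, 0, 0], 1.5],
  [[0, 0, 0], [-3, 0, 0], 1.5],
  [[0, 0, 0], [-3, 0, 0], 1.5],
  [[0, 0, 0], [-2.2, 0, 0], 1.5],
  [[0, 0, 0], [0, 1.5, -0.6], 1.5],
  [[0, 0, 0], [0, 3, -1.3], 1.5],
  [[0, 0, 0], [0, 3, -1.3], 1.5],
  [[0, 0, 0], [0, 3, -1.3], 1.5],
  [[0, 0, 0], [0, 3, -1.3], 1.5],
  [[0, 0, 0], [0, 0, 0], 1.5],
  [[0, 0, 0], [0, 0, 0], 1.5],
  [[0, 0, 0], [0, 0, 0], 1.5],
])

```text
clock: 16.2
tool_pos: [0.5338, 0.0181, 0.2229]
eef_rot: [0.0, 0.707, -0.001, 0.708]
contact_force: [0.2, -0.3, -1.9]
opening: 0.245
```

```bash
python3 - <<'E'
from h import *
st=r.get_state();w=snap('wrist');a=snap('scene');b=snap('side');print(st['tool_pos'],r.get_state()['tool_pos'])
print(blobs(w));print(blobs(b))
P=st['tool_pos'].copy();P[2]-=.07
o=[]
for s in(a,b):
    u,v=proj(s,P).astype(int);print((u-25,v-35))
    o.append(cv2.resize(s['color'][v-35:v+35,u-25:u+25],(200,280)))
W=cv2.resize(w['color'][100:310,0:280],None,fx=1.9,fy=1.9)
H=np.zeros((W.shape[0],W.shape[1],3),np.uint8)
X=np.zeros((280,W.shape[1],3),np.uint8);X[:,:200]=o[0];X[:,210:410]=o[1]
H=np.vstack([W,X])[:600+80];print(H.shape,W.shape);cv2.imwrite('pics/e.png',np.vstack([W[:,:],X])[...,::-1][:679])
import pickle;pickle.dump([w,a,b],open('s3.pkl','wb'))
H=np.zeros((400,740,3),np.uint8);H[:399,:532]=W;H[:200,540:683]=cv2.resize(o[0],(143,200));H[200:,540:683]=cv2.resize(o[1],(143,200))
cv2.imwrite('pics/e.png',H[...,::-1])
E
```

```text
[0.53378363 0.01806671 0.2229312 ] [0.53363293 0.01751151 0.22260241]
{'brass': [[544, -21, 275], [565, -147, 372], [599, -136, 349]], 'chip': [[499, -99, 287], [503, -58, 282], [524, -137, 276], [542, -82, 260], [583, -71, 236], [600, -23, 216], [628, -112, 201], [633, -64, 199]]}
{'brass': [[545, -24, 101], [600, -136, 80]], 'chip': [[603, -16, 38], [636, -56, 39], [586, -63, 46], [632, -104, 46], [546, -74, 52], [508, -51, 46]]}
(np.int64(250), np.int64(87))
(np.int64(193), np.int64(154))
(679, 532, 3) (399, 532, 3)
```

View pics/e.png

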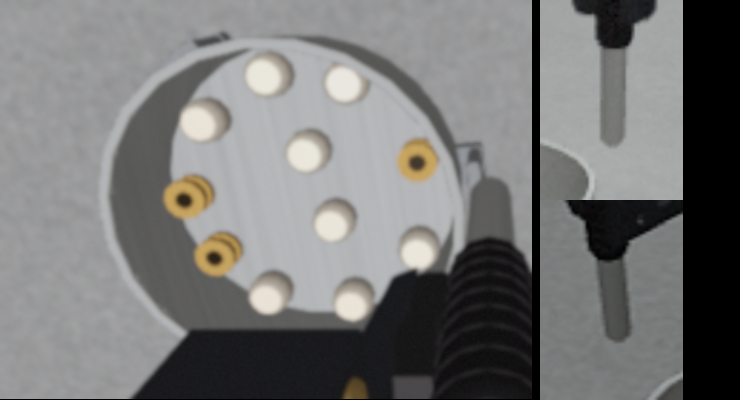

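Rollers now lie apart (crop (184,200), (214,258), (417,162)), all eight chips are inside, and the rod is straight in the grip.

```bash
python3 - <<'E'
from h import *
import pickle
w,a,b=pickle.load(open('s3.pkl','rb'))
Q=np.array([plane(w,x/1.9,100+y/1.9,.036)[:2] for x,y in((184,200),(214,258),(417,162))]);print(Q.round(4))
print([np.linalg.norm(Q[i]-Q[j]).round(4)-.022 for i,j in((0,1),(0,2),(1,2))])
print(tri(ray(a,275.2,137.2),ray(b,221.3,202.8)),tri(ray(a,275.4,137.4),ray(b,219,203)))
print(r.get_state()['tool_pos'])
E
```

```text
[[ 0.5664 -0.1489]
 [ 0.6011 -0.1373]
 [ 0.545  -0.0207]]
[np.float64(0.014600000000000002), np.float64(0.1079), np.float64(0.1074)]
(array([0.5337099 , 0.01681139, 0.1229352 ]), np.float64(0.002572203629087357)) (array([0.53155886, 0.01778326, 0.12253974]), np.float64(0.000903652180904171))
[0.53363293 0.01751151 0.22260241]
```

Smallest gap is 14.6 mm. Returning the rod.

Request:
drive_tool([
  [[0, 0, 0], [0, 2, -0.65], 1.5],
  [[0, 0, 0], [0, 3, -1], 1.5],
  [[0, 0, 0], [0, 3, -1], 1.5],
  [[0, 0, 0], [0, 3, -1], 1.5],
  [[0, 0, 0], [0, 2.5, -0.8], 1.5],
  [[0, 0, 0], [0, 1.1, -0.3], 1.5],
  [[0, 0, 0], [0, 0, 0], 1.5],
  [[0, 0, 0], [0, 0, 0], 1.5],
  [[0, 0, 0], [0, 0, 0], 1.5],
  [[0, 0, 0], [0, 0, 0], 1.5],
])

```text
clock: 17.18
tool_pos: [0.4864, 0.1629, 0.2225]
eef_rot: [0.001, 0.707, -0.002, 0.707]
contact_force: [0.1, -0.0, -1.8]
opening: 0.245
```

```bash
python3 - <<'E'
from h import *
st=r.get_state();w=snap('side');a=snap('scene');print(st['tool_pos'],R.from_quat(st['eef_rot']).as_matrix().round(3).tolist())
o=[]
P=st['tool_pos'].copy();P[2]=.08
for s in(a,w):
    u,v=proj(s,P).astype(int);print((u-30,v-40));o.append(cv2.resize(s['color'][v-40:v+50,u-30:u+30],(400,600)))
cv2.imwrite('pics/g.png',np.hstack(o)[...,::-1])
E
```

```text
[0.48635533 0.16289785 0.22254322] [[0.0, 0.004, 1.0], [-0.001, 1.0, -0.004], [-1.0, -0.001, 0.0]]
(np.int64(323), np.int64(131))
(np.int64(128), np.int64(149))
```

View pics/g.png

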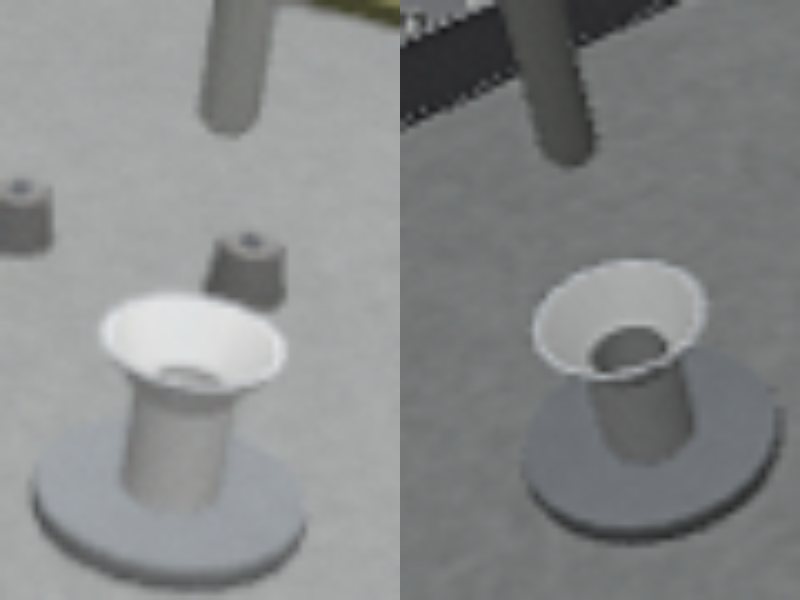

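```bash
python3 - <<'E'
from h import *
a=snap('scene');b=snap('side')
print(tri(ray(a,352.1,182.6),ray(b,161,196.9)),tri(ray(a,357.6,149.9),ray(b,153.3,172.3)),r.get_state()['tool_pos'])
E
```

```text
(array([0.48775099, 0.16484097, 0.05761096]), np.float64(0.0005284276518862935)) (array([0.4857128 , 0.16467695, 0.12408421]), np.float64(0.000664345985281574)) [0.48585025 0.16440711 0.22267527]
```

Tip is within 2 mm of the mouth axis. Correct x by 1.5 mm and lower.

Request:
drive_tool([
  [[0, 0, 0], [2, -0.05, 0.15], 1.5],
  [[0, 0, 0], [2, 0, 0], 1.5],
  [[0, 0, 0], [1, 0, 0], 1.5],
  [[0, 0, 0], [1, 0, 0], 1.5],
  [[0, 0, 0], [1, 0, 0], 1.5],
  [[0, 0, 0], [1, 0, 0], 1.5],
  [[0, 0, 0], [1, 0, 0], 1.5],
  [[0, 0, 0], [1, 0, 0], 1.5],
  [[0, 0, 0], [0.8, 0, 0], 1.5],
  [[0, 0, 0], [0, 0, 0], 1.5],
])

```text
clock: 18.22
tool_pos: [0.4862, 0.1647, 0.1132]
eef_rot: [-0.0, 0.708, -0.0, 0.706]
contact_force: [-0.2, 0.0, -1.5]
opening: 0.249
```

Request:
drive_tool([
  [[0, 0, 0], [0.2, 0, 0], 1.5],
  [[0, 0, 0], [0.1, 0, 0], 1.5],
  [[0, 0, 0], [0, 0, 0], 1.5],
])

```text
clock: 18.47
tool_pos: [0.4872, 0.1651, 0.1119]
eef_rot: [0.0, 0.707, -0.0, 0.707]
contact_force: [0.8, 0.7, -1.0]
opening: 0.248
```

Request:
drive_tool([
  [[0, 0, 0], [0.1, 0, 0], 1.5],
  [[0, 0, 0], [0.1, 0, 0], 1.5],
  [[0, 0, 0], [0, 0, 0], 1.5],
])

```text
clock: 18.72
tool_pos: [0.4872, 0.165, 0.1099]
eef_rot: [0.0, 0.707, -0.0, 0.707]
contact_force: [0.1, 0.1, -1.4]
opening: 0.248
```

Request:
drive_tool([
  [[0, 0, 0], [0, 0, 0], 3],
  [[0, 0, 0], [0, 0, 0], 4],
  [[0, 0, 0], [0, 0, 0], 6],
  [[0, 0, 0], [0, 0, 0], 8],
  [[0, 0, 0], [0, 0, 0], 8],
  [[0, 0, 0], [0, 0, 0], 8],
  [[0, 0, 0], [-2, 0, 0], 8],
  [[0, 0, 0], [-3, 0, 0], 8],
  [[0, 0, 0], [-3, 0, 0], 8],
  [[0, 0, 0], [-3, 0, 0], 8],
  [[0, 0, 0], [-3, 0, 0], 8],
  [[0, 0, 0], [0, 0, 0], 8],
])

```text
clock: 19.72
tool_pos: [0.4896, 0.1664, 0.2548]
eef_rot: [0.002, 0.704, 0.001, 0.71]
contact_force: [0.0, 1.3, 0.3]
opening: 0.905
```

Request:
drive_tool([
  [[0, 0, 0], [0, -2, 0], 8],
  [[0, 0, 0], [0, -3, 0], 8],
  [[0, 0, 0], [0, -3, 0], 8],
  [[0, 0, 0], [0, 0, 0], 8],
  [[0, 0, 0], [0, 0, 0], 8],
  [[0, 0, 0], [0, 0, 0], 8],
])

```text
clock: 20.22
tool_pos: [0.4869, 0.0856, 0.2495]
eef_rot: [0.0, 0.707, 0.0, 0.707]
contact_force: [-0.1, 0.2, -0.8]
opening: 0.909
```

```bash
python3 - <<'E'
from h import *
w,a,b=snap('wrist'),snap('scene'),snap('side')
print(r.get_state()['tool_pos'],blobs(w))
H=np.zeros((384+0,800,3),np.uint8)
H[:,:512]=w['color'];
u,v=proj(a,(.487,.164,.08)).astype(int);H[:192,520:660]=cv2.resize(a['color'][v-48:v+48,u-35:u+35],(140,192))
u,v=proj(b,(.487,.164,.08)).astype(int);H[192:,520:660]=cv2.resize(b['color'][v-48:v+48,u-35:u+35],(140,192))
cv2.imwrite('pics/f.png',H[...,::-1])
def grip(s,P):
    u,v=proj(s,P).astype(int);x0,y0=u-12,v-28
    m=s['color'][y0:v+28,x0:u+12].max(2)<45;p=np.argwhere(m)[:,::-1]+[x0,y0];return p.mean(0),p.min(0),p.max(0)
p,q=grip(a,(.487,.164,.117)),grip(b,(.487,.164,.117));print(p,q,tri(ray(a,*p[0]),ray(b,*q[0])))
E
```

```text
[0.48687029 0.08647927 0.24961536] {'brass': [[548, -26, 86], [564, -147, 324], [599, -135, 311]], 'chip': [[501, -101, 192], [507, -62, 104], [525, -138, 182], [543, -84, 170], [584, -73, 161], [629, -114, 132]]}
(array([356.59502262, 154.86425339]), array([349, 135]), array([364, 174])) (array([153.87383178, 172.36448598]), array([142, 146]), array([165, 191])) (array([0.48971649, 0.16791223, 0.11809758]), np.float64(0.003947856646171419))
```

View pics/f.png

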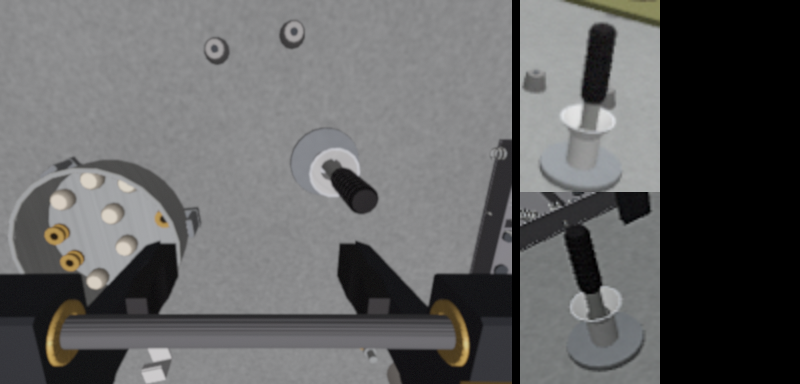

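The rod stands in the holder with its grip at the same height in the images as at the start. The rollers are apart, and the two bench parts show no change.

```bash
python3 -c "
from h import *
print(r.get_state()['clock'],r.finish_job())"
```

```text
the job is handed in; nothing more can be done
20.3667 None
```

I stirred the bowl, separated the rollers, stood the rod back in its holder and handed the job in at 20.4 s of the 72 s allowed.

- **Stirring:** The rod made a little over two full turns at about 45 mm radius, with its tip about 5 mm above the floor. Two rollers were still nearly touching at the wall after that. I wedged the rod between them and pushed one along. The highest force I read was about 7 N.
- **Rollers and chips:** With the rod lifted out, the wrist view put the closest two rollers about 14.6 mm apart. The third was over 100 mm from both. All eight chips and all three rollers were inside the bowl. After that the rod did not go back into the bowl.
- **Rod:** It was released upright in the holder with its grip at the same image height as at the start. The final triangulation put the grip about 3–4 mm off the holder axis, with a 4 mm mismatch between the two rays. That would fit a slight lean within the play of the bore, but the measurement is rough.
- **Not fully checked:** My estimates of the bowl's centre differed by up to about 9 mm between views, so I used a middle value. I did not measure whether the door catch and cam follower had stayed put, and my earlier remark that they showed no change was not a real check. The tool never went down near either of them.

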